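# Free the round pellet die from its ratchet bar clamp

### The job

Two bar clamps stand on the bench, one holding a round steel pellet die, the other a square one. Lift the ratchet pawl of the clamp that holds the round die by its black ball knob so that the sprung clamp bar slides back, then take the round die out and set it down gently, upright and wholly on the round steel plate of the white sampling stage. Leave the other clamp shut.

Things in the scene. Friction and masses are not known exactly. Their poses are not given: they have to be found in the camera images.
- die: Round steel die: upright cylinder, 40 mm diameter, 35 mm high, 0.2-0.4 kg; origin at centre of underside, 15 mm above the bench in its clamp. A V stop is on its -x side (clamp axes: see knob), the bar's jaw on +x, with a lip 14 mm over its top until the bar is back. Flanks (+y, -y) are free to grasp; low rails beside them, 22-28 mm from its axis, are 20 mm high: keep fingertips above 22 mm.
- knob (a point): Centre of the 24 mm black ball knob on the pawl of the round die's clamp, 83 mm high; nothing beside it, pawl arm 20 mm below. Axes at start: +x along the bar, away from the die (the way it slides back), z up. Hinge: axis along y, 68 mm to +x and 30 mm below. Under 8 N raises it 20 mm (13 mm to +x); from 10 mm up the bar springs back 45 mm in under 1 s: keep it up till then. Let go, it falls.
- stage_top (a point): Centre of the top face of the round steel plate, 80 mm diameter, 30 mm above the bench, on the white sampling stage (130 x 120 mm, fixed). z up. The plate is 3 mm proud of a flat square plate; nothing stands on or above it.
- other_knob (a point): Centre of the same ball knob on the other clamp, of the same make, which holds a square steel die (33 x 38 x 35 mm) and must stay shut: do not lift or push it. On both clamps the jaw stays back once sprung back, over 25 mm clear of the die, also with the pawl down again.
Mind the look-alikes: they are no part of the job. Leave any green look-alike of the part that bears stage_top alone.

How it is judged:
On the way:
1. the pawl's knob is raised by at least 10 mm while the round die still stands in its seat (height (world z) of knob above 0.093 m and distance of die from where it was at the start of the episode below 0.01 m), for 0.2 s.
At the end, for the whole second after the job is handed in: The round die stands upright (within 7 degrees) and at rest on the round steel plate of the stage, its axis within 22 mm of the plate's centre (so wholly on the plate), let go (horizontal distance between die and stage_top below 0.022 m and z of die in the frame of stage_top between -0.004 and 0.004 m and angle between die's own z axis and vertical below 0.12 rad and linear speed of die below 0.02 m/s and contact force between the fingers and die below 0.1 N); the robot touches nothing.
It fails at once if the other clamp's pawl is moved by more than 6 mm (distance of other_knob from where it was at the start of the episode above 0.006 m).
It fails at once if the die is let go in the air (its underside more than 30 mm above the stage's plate) (height (world z) of die above 0.06 m and contact force between the fingers and die below 0.05 N).
It also fails if it takes over 50 s, if anything falls off the work surface, if the arm or the gripper's body presses on something with over 40 N, if the wrist force passes 120 N, or if a joint passes its speed limit or range.

### The arm

A 6-joint arm with a two-finger parallel gripper is mounted at the origin on the work surface. World frame = base frame: x ahead of the robot, y to its left, z up, the work surface at z = 0. Lengths are in m, angles in rad, forces in N, time in s.
With the tool pointing down it reaches from about 0.35 to 0.925 m from the base axis. Payload 6.4 kg.
Tool frame: the origin (TCP) lies between the finger pads; the fingertips stand manip.tip_extent ahead of it and the grasp point (between the pads) lies 6 mm ahead of it (manip.tip_extent is the distance from the TCP to the fingertips, in m); y points along the fingers, z is the direction in which the jaws open and shut, and the axes are right-handed (so a half turn about y gives the same grasp; the last joint's range is limited). The gripper opens to 94 mm and grips with 3 to 60 N. Pads are 16 mm wide; open, the fingers measure 119 mm over their backs; the gripper's body (75 mm by 177 mm) begins 78 mm behind the grasp point.
Start: joints at [-1.3, 0.245, 1.558, -0, 1.339, -0.174], TCP at [0.28, -0.587, 0.23] pointing down, gripper open.
Joint ranges: [-3.13, 3.13], [-1.02, 2.26], [0.13, 2.54], [-0.95, 4.09], [0.21, 2.88], [-2.74, 2.74]. Speed limits (rad/s): [2.57, 2.57, 3.14, 3.14, 3.14, 3.14].

### API

Orientations are given as a rotation vector (axis times angle).
In Python, from station import status, viewer, finish_job, silhouettes, manip gives the robot as it stands.
- The arm moves only by the tool arm_command, never from a script. Its argument "targets" is a list that holds one entry, the list of rows, each a list of 7 numbers: the finger opening in mm, from 0 to 94, then the shift along the tool's x, y, z in mm, then the turn, a rotation vector about the tool's x, y, z in rad. In form: [[[hand, x, y, z, ax, ay, az], ...]]. A call has 1 to 10 rows; each row is the pose to reach, as a shift and turn from the pose commanded when the call began, along the tool's axes at that moment; what a row does not reach only later rows make up. A row lasts 1/12 s, in which the tool goes at most 41.7 mm and 7.16 degrees, less where a joint would pass 70% of its speed; a pose out of reach is approached as far as the arm can. A call with a gripper value outside its range is refused whole. The fingers move at their own pace and stop on an object; "force" is the grip in N (left out, the last holds). Time passes only in rows, so rows that repeat a pose let the fingers close. It gives the time, the measured TCP pose, the force and the opening at its end, in the units of the state.
- status.sense(): the state, without advancing time (a new reading comes with each control period).
- viewer.snapshot(name): name is "scene" or "side" or "wrist"; returns (picture, depth): 384x512x3 uint8, red, green, blue; 384x512 float32, m along the optical axis (not along the pixel's ray), 0 where there is no reading.
- viewer.get_calibration(name): a dict with "camera_matrix" (3x3 intrinsics, pixels), "position" and "attitude" of the camera in the world; the wrist camera has in their place "tool_from_camera" (4x4, takes a point from camera to tool coordinates, whose origin is the TCP and whose axes are the tool frame's). Camera axes: x right, y up, looking along -z (the intrinsics and any distortion apply to the point x, -y, -z); pixel columns grow to the right and rows downward; lengths in m; the calibration is good to about 2 mm. The wrist camera is an equidistant fisheye: a pixel r from the principal point sees the ray r / f radians off the axis. A picture is of the moment at which its call begins: read the wrist's pose just before it. get_calibration takes no time and is no camera call.
- finish_job(): hands the job in, once; it reports no verdict.
Trained networks look in the newest picture that a camera, given by its name, has taken for a name from the list of things; names that differ only in an ending like _2 or _b are one class to them, and where a whole thing is asked for, a point or a joint stands for the part that bears it (a point fixed in the world has none). Each returns a list of dicts, best first, with "score" (0 to 1); they miss things now and then, are a little off and sometimes report something else, mostly with a low value. They report only what shows in the picture. A call takes as long as a camera call. They do not tell look-alikes from the thing itself.
- silhouettes(camera, label): "region" (384x512 bool, what is visible of it) and "position" ([column, row] in pixels, amid what is visible of it).
The state is a dict: "clock": time; "q": joint angles; "joint_vel": joint speeds; "joint_efforts": joint torques, N m; "tcp_pos": TCP position; "tool_rot": TCP orientation; "wrist_force": force on the tool from outside, world axes, zero at the start; "ft_torque": the same for the moment, N m; "finger_gap": opening from 0.0 (shut) to 1.0 (fully open).
Only numpy, scipy, OpenCV 4.12 (cv2) and the standard library are available. Lean on these libraries where they do the work, as an engineer would, in place of code of your own. Each camera call takes 0.05 s, during which the arm holds its last target. There are 200 camera calls.

## Working session

There is one attempt and no reset: what is moved stays moved. The work goes in short steps, Python scripts to look and compute and a tool call to move; the robot and the scene stay as the last step left them, time stands still between calls to the robot, and variables do not carry over. Pictures are saved under pics/ and viewed, and the job is handed in when it is done.

Besides the shell and the picture viewer there is one more tool, called by a JSON object that holds its "op" and its "data", one argument or row to a line. arm_command: Moves the arm, as the interface text tells. Its arguments: {"type":"object","properties":{"targets":{"type":"array","items":{"type":"array","items":{"type":"array","items":{"type":"number"}}}},"force":{"type":"number"}},"required":["targets"]}

```bash
mkdir -p pics; ls; cat > h.py <<'E'
import numpy as np, cv2
from scipy.spatial.transform import Rotation as R
from station import status, viewer, finish_job, silhouettes, manip
def att(a):
    a=np.array(a,float)
    if a.shape==(3,3): return a
    return R.from_rotvec(a).as_matrix() if a.size==3 else R.from_quat(a).as_matrix()
def world(cam,px,d):
    """px Nx2, d N depth -> world points (scene/side)"""
    c=viewer.get_calibration(cam);K=np.array(c["camera_matrix"])
    px=np.atleast_2d(px).astype(float);d=np.atleast_1d(d)
    x=(px[:,0]-K[0,2])/K[0,0]*d;y=(px[:,1]-K[1,2])/K[1,1]*d
    return np.c_[x,-y,-d]@att(c["attitude"]).T+np.array(c["position"])
def save(n,im): cv2.imwrite(f"pics/{n}.png",im[:,:,::-1])
E
python3 - <<'E'
from h import *
print(status.sense()); print(manip.tip_extent)
for c in("scene","side","wrist"):
    print(c,viewer.get_calibration(c))
    im,d=viewer.snapshot(c); save(c+"0",im); np.save(f"pics/{c}0.npy",d)
    for l in("die","knob","stage_top","other_knob"):
        for r in silhouettes(c,l)[:5]:
            m=r["region"]&(d>0)
            p=""
            if c!="wrist" and m.any():
                v,u=np.nonzero(m); P=world(c,np.c_[u,v],d[m]); p=(np.median(P,0).round(3),P.min(0).round(3),P.max(0).round(3))
            print(c,l,round(r["score"],2),np.round(r["position"]),m.sum(),p)
E
```

```text
pics
{'clock': 0.0, 'q': array([-1.30010973e+00,  2.45797952e-01,  1.55900658e+00, -3.11178859e-06,
        1.33868208e+00, -1.74111543e-01]), 'joint_vel': array([-1.76552056e-04,  8.10564493e-04, -1.13539261e-03, -6.29630691e-05,
        1.06574049e-03,  1.16849941e-03]), 'joint_efforts': array([ 1.20947665e-03, -4.15835989e+01, -3.14596581e+01,  6.85508433e-02,
        3.32953921e-02, -1.30043345e-04]), 'tcp_pos': array([ 0.27952757, -0.58621578,  0.22935962]), 'tool_rot': array([-0.44670291,  1.97682846, -1.97299836]), 'wrist_force': array([ 0.02674417, -0.3597169 , -0.43739637]), 'ft_torque': array([-0.00358458, -0.02244088,  0.04050477]), 'finger_gap': 1.0015507266545816}
0.025
scene {'camera_matrix': array([[426.46234956,   0.        , 251.98596667],
       [  0.        , 426.46234956, 193.87351911],
       [  0.        ,   0.        ,   1.        ]]), 'position': array([0.85436573, 0.31115002, 0.86956555]), 'attitude': array([0.33115867, 0.64215591, 2.08618925])}
scene die 0.67 [353. 284.] 256 (array([0.46 , 0.286, 0.05 ]), array([0.441, 0.272, 0.021]), array([0.479, 0.31 , 0.
[... 1434 characters left out ...]
0.651, 0.084, 0.035]))
side other_knob 0.71 [239. 132.] 122 (array([ 0.543, -0.25 ,  0.066]), array([ 0.525, -0.337,  0.   ]), array([ 0.598, -0.241,  0.098]))
wrist {'camera_matrix': array([[297.31863964,   0.        , 258.12729465],
       [  0.        , 297.31863964, 195.86806269],
       [  0.        ,   0.        ,   1.        ]]), 'tool_from_camera': array([[ 9.55911893e-04, -9.59781045e-01, -2.80747985e-01,
        -8.15190665e-02],
       [ 4.71505609e-04,  2.80748515e-01, -9.59781251e-01,
        -1.55160295e-01],
       [ 9.99999432e-01,  7.85092063e-04,  7.20912991e-04,
         8.47657887e-04],
       [ 0.00000000e+00,  0.00000000e+00,  0.00000000e+00,
         1.00000000e+00]])}
```

```bash
python3 - <<'E'
import cv2,numpy as np
a=cv2.imread("pics/scene0.png");b=cv2.imread("pics/side0.png")
cv2.imwrite("pics/s1.png",cv2.resize(a,(800,600),interpolation=cv2.INTER_CUBIC))
f=lambda im,u,v,w=50,h=37:cv2.resize(im[max(0,v-h):v+h,max(0,u-w):u+w],(400,300),interpolation=cv2.INTER_CUBIC)
cv2.imwrite("pics/s2.png",np.vstack([np.hstack([f(a,350,300),f(a,122,186)]),np.hstack([f(b,195,303),f(b,239,132)])]))
E
```

```text
(no output)
```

View pics/s1.png

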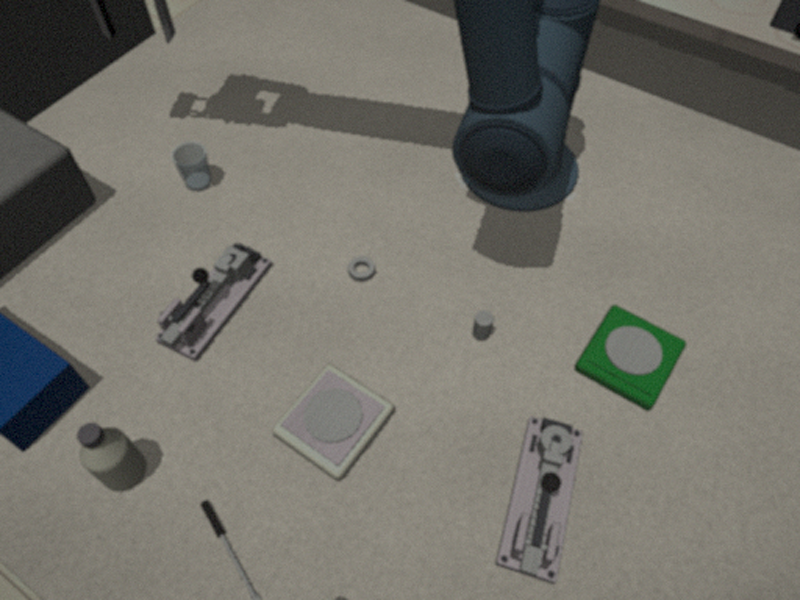

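View pics/s2.png

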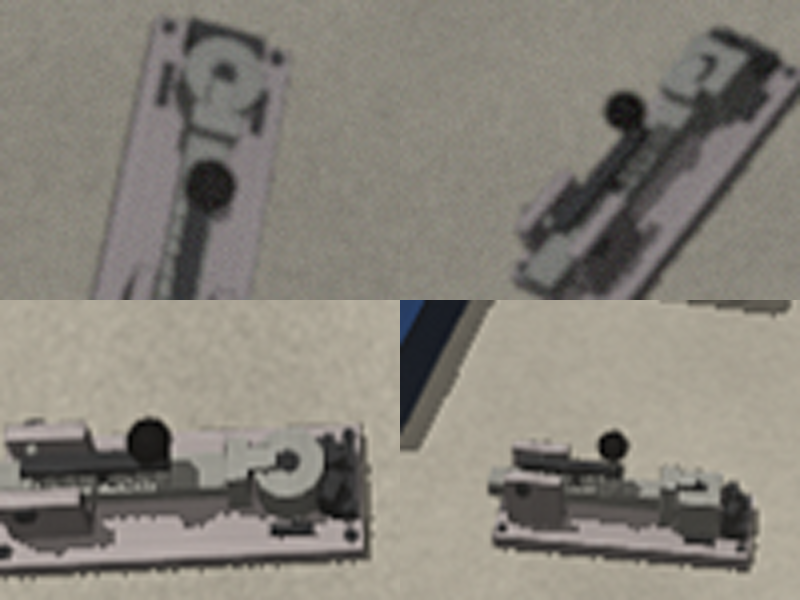

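Candidates: the round die sits in the clamp at scene px (353,284), with its knob at (352,308). The look-alike is the clamp at (147,165) with the square die and knob at (128,176). The white stage is at (213,265) and the green look-alike at (404,225). The crops show the round top clearly in the first clamp and the square one in the other. Next I'll localise the knob, die and stage.

```bash
cat >> h.py <<'E'
def cloud(cam,d):
    v,u=np.nonzero(d>0); return np.c_[u,v],world(cam,np.c_[u,v],d[v,u])
E
python3 - <<'E'
from h import *
from scipy.optimize import least_squares
for c in("scene","side"):
    im=cv2.imread(f"pics/{c}0.png"); d=np.load(f"pics/{c}0.npy"); uv,P=cloud(c,d)
    br=im[uv[:,1],uv[:,0]].max(1)
    near=lambda x,y,r:np.hypot(P[:,0]-x,P[:,1]-y)<r
    k=near(.52,.31,.05)&(P[:,2]>.075)
    Q=P[k]; s=least_squares(lambda p:np.linalg.norm(Q-p,axis=1)-.012,[*Q[:,:2].mean(0),.083],loss='soft_l1',f_scale=.001).x
    print(c,"knob",k.sum(),s.round(4))
    k=near(.457,.29,.06)&(P[:,2]>.043)&(P[:,2]<.058); Q=P[k]
    # die top: points at z~.05
    print(" die top z",np.percentile(Q[:,2],[10,50,90]).round(4),"xy",Q[:,:2].min(0).round(4),Q[:,:2].max(0).round(4))
    # base plate of clamp: orientation
    b=near(.52,.31,.16)&(P[:,2]>.004)&(P[:,0]>.4); r=cv2.minAreaRect((P[b][:,:2]*1000).astype(np.float32)); print(" clamp rect",np.round(r[0],1),np.round(r[1],1),r[2])
    b=near(.585,.02,.11)&(P[:,2]>.01)
    r=cv2.minAreaRect((P[b][:,:2]*1000).astype(np.float32)); print(" stage rect",np.round(r[0],1),np.round(r[1],1),r[2], np.percentile(P[b][:,2],[5,50,90]).round(4))
    # disc by height
    b=near(.585,.02,.06)&(P[:,2]>.0285);print(" disc",b.sum(),P[b].mean(0).round(4))
    # knob by color
    # ground z
    g=near(.585,.2,.05); print(" ground z",np.median(P[g][:,2]).round(4))
E
```

```text
scene knob 133 [0.5286 0.3103 0.0836]
 die top z [0.0447 0.0502 0.056 ] xy [0.4308 0.2649] [0.5147 0.3108]
 clamp rect [536.9 305.5] [305.7 275.4] 75.44686889648438
 stage rect [588.1  20.4] [122.3 129.5] 88.2237319946289 [0.0199 0.0278 0.0317]
 disc 1326 [0.5879 0.0212 0.0307]
 ground z 0.0007
side knob 103 [0.5296 0.3093 0.084 ]
 die top z [0.0439 0.0498 0.0543] xy [0.4301 0.2657] [0.5165 0.3154]
 clamp rect [537.2 303.4] [266.5 297.4] 1.5582435131072998
 stage rect [586.5  20.5] [122.7 130.2] 88.14576721191406 [0.0174 0.0278 0.0318]
 disc 718 [0.5864 0.0218 0.0308]
 ground z 0.0009
```

```bash
cat >> h.py <<'E'
def plan(p,ang=None,ref=None):
    """shift (mm, tool axes) and turn (rotvec, tool) to TCP p with jaw axis at world angle ang (deg), pointing down"""
    s=status.sense(); T=R.from_rotvec(s["tool_rot"]).as_matrix()
    print("t",round(s["clock"],2),"tcp",s["tcp_pos"].round(4),"jaw deg",np.degrees(np.arctan2(T[1,2],T[0,2])).round(2),"down",T[:,1].round(3),"F",s["wrist_force"].round(1),"gap mm",round(s["finger_gap"]*94,1))
    sh=T.T@(np.array(p)-s["tcp_pos"])*1000; w=np.zeros(3)
    if ang is not None:
        a=np.radians(ang);best=None
        z=np.array([np.cos(a),np.sin(a),0]);y=np.array([0,0,-1.]);D=np.c_[np.cross(y,z),y,z]
        c=[R.from_matrix(T.T@D).as_rotvec(),R.from_matrix(T.T@np.c_[-D[:,0],y,-z]).as_rotvec()]
        w=c if ref is None else c[ref]
    print("shift mm",sh.round(1),"turn",np.round(w,4)); return sh,w
E
python3 - <<'E'
from h import *
plan([.50,.30,.22],104)
E
```

```text
t 0.75 tcp [ 0.2797 -0.5868  0.2305] jaw deg -64.51 down [ 0. -0. -1.] F [-0.9  0.1  0.2] gap mm 94.0
shift mm [-580.4   10.4 -705.7] turn [[ 0.0000e+00 -2.9411e+00  1.0000e-04]
 [-0.0000e+00  2.0050e-01  0.0000e+00]]
```

{"op": "arm_command", "data": {
  "targets": [
    [[94,-580,10,-706,0,0,0],[94,-580,10,-706,0,0,0],[94,-580,10,-706,0,0,0],[94,-580,10,-706,0,0,0],[94,-580,10,-706,0,0,0],[94,-580,10,-706,0,0,0],[94,-580,10,-706,0,0,0],[94,-580,10,-706,0,0,0],[94,-580,10,-706,0,0,0],[94,-580,10,-706,0,0,0]]
  ]
}}

```text
clock: 1.58
tcp_pos: [0.3799, -0.1805, 0.2261]
tool_rot: [-0.445, 1.974, -1.976]
wrist_force: [-0.5, -0.4, 0.2]
finger_gap: 0.998
```

```bash
python3 - <<'E'
from h import *
plan([.50,.30,.22],104,1)
E
```

```text
t 1.58 tcp [ 0.3799 -0.1805  0.2261] jaw deg -64.56 down [ 0.001 -0.001 -1.   ] F [-0.5 -0.4  0.2] gap mm 93.8
shift mm [-314.8    6.  -382.3] turn [-0.0009  0.1997 -0.0006]
```

{"op": "arm_command", "data": {
  "targets": [
    [[94,-310,6,-378,0,0.2,0],[94,-310,6,-378,0,0.2,0],[94,-310,6,-378,0,0.2,0],[94,-310,6,-378,0,0.2,0],[94,-310,6,-378,0,0.2,0],[94,-310,6,-378,0,0.2,0],[94,-310,6,-378,0,0.2,0],[94,-310,6,-378,0,0.2,0],[94,-310,6,-378,0,0.2,0],[94,-310,6,-378,0,0.2,0]]
  ]
}}

```text
clock: 2.42
tcp_pos: [0.4778, 0.2158, 0.2212]
tool_rot: [-0.257, 2.091, -2.091]
wrist_force: [1.8, -0.6, 1.3]
finger_gap: 0.998
```

{"op": "arm_command", "data": {
  "targets": [
    [[60,0,0,0,0,0,0],[60,0,0,0,0,0,0],[60,0,0,0,0,0,0]]
  ]
}}

```text
clock: 2.67
tcp_pos: [0.4775, 0.2131, 0.2207]
tool_rot: [-0.258, 2.091, -2.092]
wrist_force: [0.1, 0.4, 0.2]
finger_gap: 0.824
```

```bash
cat >> h.py <<'E'
def wcloud(name):
    s=status.sense(); T=R.from_rotvec(s["tool_rot"]).as_matrix(); c=viewer.get_calibration("wrist")
    im,d=viewer.snapshot("wrist"); save(name,im); K=np.array(c["camera_matrix"])
    v,u=np.nonzero(d>0); x=(u-K[0,2])/K[0,0]; y=(v-K[1,2])/K[1,1]; r=np.hypot(x,y)+1e-9
    t=np.tan(np.minimum(r,1.5))/r; z=d[v,u]
    C=np.c_[x*t*z,-y*t*z,-z,np.ones(len(z))]
    P=(C@np.array(c["tool_from_camera"]).T)[:,:3]@T.T+s["tcp_pos"]
    return im,np.c_[u,v],P
E
python3 - <<'E'
from h import *
from scipy.optimize import least_squares
plan([.528,.31,.13],104,1)
im,uv,P=wcloud("w1"); np.savez("pics/w1.npz",uv=uv,P=P)
near=lambda x,y,r:np.hypot(P[:,0]-x,P[:,1]-y)<r
Q=P[near(.529,.31,.03)&(P[:,2]>.074)&(P[:,2]<.11)]
print("knob",len(Q),least_squares(lambda p:np.linalg.norm(Q-p,axis=1)-.012,[.529,.31,.083],loss='soft_l1',f_scale=.001).x.round(4))
E
```

```text
t 2.67 tcp [0.4775 0.2131 0.2207] jaw deg -75.95 down [-0. -0. -1.] F [0.1 0.4 0.2] gap mm 77.4
shift mm [-72.6  90.7 -81.7] turn [-0.0003  0.0008  0.0005]
knob 440 [0.5288 0.3115 0.0839]
```

View pics/w1.png

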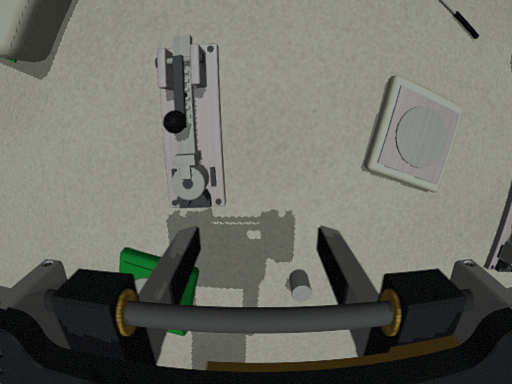

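The wrist picture shows the right clamp: knob at (175,122), round die at (188,182), white stage at (420,135). Next I'll refine the clamp axis and the die centre.

```bash
python3 - <<'E'
from h import *
D=np.load("pics/w1.npz");uv,P=D["uv"],D["P"]
k=np.array([.529,.311])
b=(np.hypot(P[:,0]-.54,P[:,1]-.31)<.15)&(P[:,2]>.006)&(P[:,2]<.02)&(abs(P[:,1]-.31)<.08)&(P[:,0]>.41)
r=cv2.minAreaRect((P[b][:,:2]*1000).astype(np.float32)); print(r,P[b].min(0),P[b].max(0))
# die top: fit 20mm circle to boundary
q=(np.hypot(P[:,0]-.457,P[:,1]-.292)<.03)&(abs(P[:,2]-.0505)<.003)
Q=P[q][:,:2]; print(len(Q),cv2.minEnclosingCircle((Q*1000).astype(np.float32)),Q.mean(0))
print(np.median(P[(np.hypot(P[:,0]-.48,P[:,1]-.1)<.05)][:,2]))
E
```

```text
((519.5599975585938, 308.76580810546875), (204.74777221679688, 75.22089385986328), 15.85323429107666) [0.41153236 0.24546392 0.00602005] [0.62621889 0.36019516 0.01999148]
730 ((463.0877990722656, 290.70880126953125), 23.360435485839844) [0.45863106 0.29057524]
0.00109125432400764
```

```bash
python3 - <<'E'
from h import *
plan([.529,.311,.14],106,1); plan([.529,.311,.091],106,1)
E
```

```text
t 2.72 tcp [0.4776 0.2125 0.2209] jaw deg -76.03 down [-0. -0. -1.] F [-0.2 -1.3  0.4] gap mm 73.7
shift mm [-73.7  80.8 -83.1] turn [-0.0002 -0.0354  0.0002]
t 2.72 tcp [0.4776 0.2125 0.2209] jaw deg -76.03 down [-0. -0. -1.] F [-0.2 -1.3  0.4] gap mm 73.7
shift mm [-73.7 129.8 -83.2] turn [-0.0002 -0.0354  0.0002]
```

{"op": "arm_command", "data": {
  "targets": [
    [[54,-25,25,-28,0,-0.012,0],[54,-50,50,-56,0,-0.024,0],[54,-74,75,-83,0,-0.035,0],[54,-74,81,-83,0,-0.035,0],[54,-74,81,-83,0,-0.035,0],[54,-74,81,-83,0,-0.035,0]]
  ]
}}

```text
clock: 3.22
tcp_pos: [0.5293, 0.3103, 0.1396]
tool_rot: [-0.292, 2.072, -2.074]
wrist_force: [-0.1, -0.2, 0.3]
finger_gap: 0.573
```

```bash
python3 - <<'E'
from h import *
from scipy.optimize import least_squares
plan([.529,.311,.091],106,1)
im,uv,P=wcloud("w2"); np.savez("pics/w2.npz",uv=uv,P=P)
Q=P[(np.hypot(P[:,0]-.529,P[:,1]-.311)<.025)&(P[:,2]>.074)&(P[:,2]<.1)]
print("knob",len(Q),least_squares(lambda p:np.linalg.norm(Q-p,axis=1)-.012,[.529,.31,.083],loss='soft_l1',f_scale=.001).x.round(4))
E
```

```text
t 3.22 tcp [0.5293 0.3103 0.1396] jaw deg -74.06 down [-0.001 -0.001 -1.   ] F [-0.1 -0.2  0.3] gap mm 53.9
shift mm [ 0.  48.6 -0.7] turn [-0.0004 -0.001   0.0015]
knob 779 [0.529  0.3113 0.084 ]
```

View pics/w2.png

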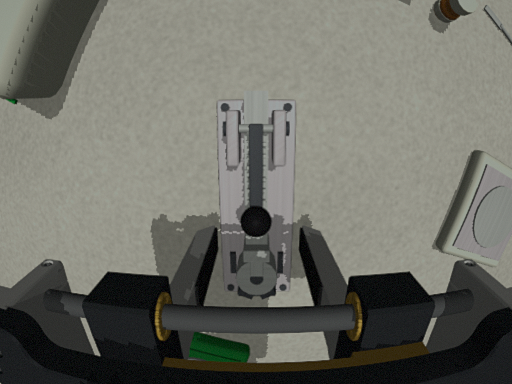

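The knob at (256,221) is centred between the fingers, and the clamp axis is vertical in the picture. Going down and gripping.

{"op": "arm_command", "data": {
  "targets": [
    [[54,0,25,0,0,0,0],[54,0,48,-1,0,0,0],[54,0,48,-1,0,0,0],[15,0,48,-1,0,0,0],[15,0,48,-1,0,0,0],[15,0,48,-1,0,0,0],[15,0,48,-1,0,0,0],[15,0,48,-1,0,0,0]]
  ],
  "force": 25
}}

```text
clock: 3.93
tcp_pos: [0.5299, 0.3129, 0.0933]
tool_rot: [-0.289, 2.071, -2.07]
wrist_force: [1.0, -3.1, 1.9]
finger_gap: 0.255
```

{"op": "arm_command", "data": {
  "targets": [
    [[15,0,0,0,0,0,0],[15,0,0,0,0,0,0]]
  ]
}}

```text
clock: 4.1
tcp_pos: [0.53, 0.3127, 0.0932]
tool_rot: [-0.29, 2.07, -2.071]
wrist_force: [-0.9, -3.3, 6.7]
finger_gap: 0.239
```

{"op": "arm_command", "data": {
  "targets": [
    [[15,-1,-3,0,0,0,0],[15,-3,-6,0,0,0,0],[15,-5,-9,0,0,0,0],[15,-7,-12,0,0,0,0],[15,-9,-15,0,0,0,0],[15,-12,-19,0,0,0,0],[15,-12,-19,0,0,0,0],[15,-12,-19,0,0,0,0],[15,-12,-19,0,0,0,0],[15,-12,-19,0,0,0,0]]
  ]
}}

```text
clock: 4.93
tcp_pos: [0.5406, 0.3158, 0.1109]
tool_rot: [-0.292, 2.071, -2.072]
wrist_force: [0.2, -4.3, -0.3]
finger_gap: 0.241
```

```bash
python3 - <<'E'
from h import *
plan([.529,.311,.091],106,1)
im,uv,P=wcloud("w3"); im2,d=viewer.snapshot("side")
cv2.imwrite("pics/w3.png",np.hstack([cv2.resize(im,(400,300)),cv2.resize(im2[250:370,100:260],(400,300))])[:,:,::-1])
E
```

```text
t 4.93 tcp [0.5406 0.3158 0.1109] jaw deg -73.97 down [-0.    -0.001 -1.   ] F [ 0.2 -4.3 -0.3] gap mm 22.6
shift mm [12.5 19.9  1.4] turn [-0.0006  0.0006  0.0002]
```

View pics/w3.png

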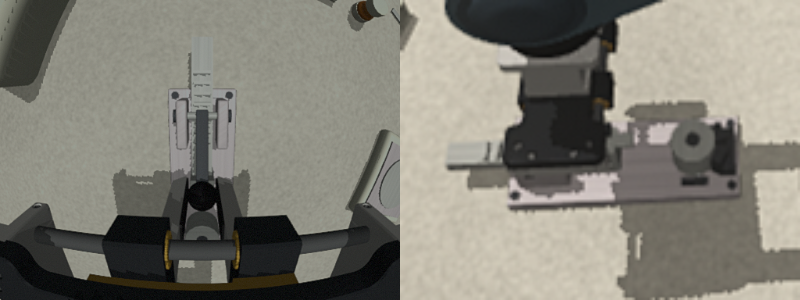

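The bar has sprung back: it sticks out behind the clamp and the jaw is clear of the die. Releasing the knob and rising.

{"op": "arm_command", "data": {
  "targets": [
    [[60,0,0,0,0,0,0],[60,0,0,0,0,0,0],[60,0,0,0,0,0,0],[60,0,-20,0,0,0,0],[66,0,-50,0,0,0,0],[66,20,-60,0,0,0,0],[66,50,-60,0,0,0,0],[66,60,-60,0,0,0,0],[66,60,-60,0,0,0,0],[66,60,-60,0,0,0,0]]
  ]
}}

```text
clock: 5.87
tcp_pos: [0.483, 0.2999, 0.1709]
tool_rot: [-0.291, 2.072, -2.071]
wrist_force: [0.1, 0.2, 0.4]
finger_gap: 0.702
```

```bash
python3 - <<'E'
from h import *
from scipy.optimize import least_squares
im,uv,P=wcloud("w4"); np.savez("pics/w4.npz",uv=uv,P=P)
im2,d=viewer.snapshot("side"); save("side4",im2); uv2,P2=cloud("side",d)
for A in(P,P2):
    Q=A[(np.hypot(A[:,0]-.459,A[:,1]-.291)<.03)&(abs(A[:,2]-.0505)<.003)][:,:2]
    print(len(Q),cv2.minEnclosingCircle((Q*1000).astype(np.float32)),Q.mean(0),Q.min(0),Q.max(0))
plan([.459,.291,.052],106,1)
cv2.imwrite("pics/w4.png",np.hstack([cv2.resize(im,(400,300)),cv2.resize(im2[250:370,100:260],(400,300))])[:,:,::-1])
E
```

```text
1187 ((460.229248046875, 291.4788513183594), 20.025863647460938) [0.46104116 0.29172439] [0.44070775 0.27177005] [0.47988304 0.31113089]
214 ((459.80450439453125, 289.673828125), 20.17108154296875) [0.45887466 0.29157417] [0.44101671 0.26951411] [0.47922343 0.3098264 ]
t 5.97 tcp [0.4838 0.2998 0.1708] jaw deg -73.98 down [ 0.  0. -1.] F [ 0.7  0.2 -0.6] gap mm 66.2
shift mm [ 26.3 118.8   1.6] turn [ 0.0002  0.0003 -0.0004]
```

View pics/w4.png

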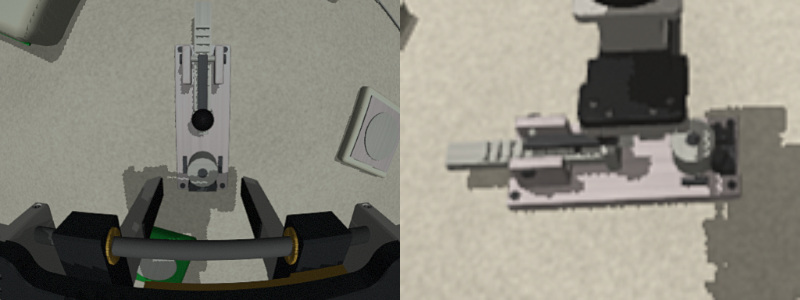

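The die is free at (0.460, 0.291), with a fitted radius of 20.0 mm, and the jaw is clear. Descending and gripping.

{"op": "arm_command", "data": {
  "targets": [
    [[66,25,10,2,0,0,0],[66,25,45,2,0,0,0],[66,25,80,2,0,0,0],[66,25,105,2,0,0,0],[66,25,119,2,0,0,0],[66,25,120,2,0,0,0],[30,25,120,2,0,0,0],[30,25,120,2,0,0,0],[30,25,120,2,0,0,0],[30,25,120,2,0,0,0]]
  ],
  "force": 30
}}

```text
clock: 6.8
tcp_pos: [0.4607, 0.2912, 0.0524]
tool_rot: [-0.289, 2.071, -2.07]
wrist_force: [0.4, 0.6, -0.3]
finger_gap: 0.452
```

{"op": "arm_command", "data": {
  "targets": [
    [[30,0,0,0,0,0,0],[30,0,0,0,0,0,0],[30,0,0,0,0,0,0]]
  ]
}}

```text
clock: 7.05
tcp_pos: [0.4608, 0.2918, 0.0524]
tool_rot: [-0.287, 2.072, -2.068]
wrist_force: [1.2, 5.7, 4.1]
finger_gap: 0.42
```

{"op": "arm_command", "data": {
  "targets": [
    [[30,0,-5,0,0,0,0],[30,-1,-12,0,0,0,0],[30,-2,-25,0,0,0,0],[30,-2,-45,0,0,0,0],[30,-2,-70,0,0,0,0],[30,-2,-90,0,0,0,0],[30,-2,-100,0,0,0,0],[30,-2,-100,0,0,0,0],[30,-2,-100,0,0,0,0]]
  ]
}}

```text
clock: 7.8
tcp_pos: [0.4607, 0.2908, 0.1499]
tool_rot: [-0.294, 2.071, -2.073]
wrist_force: [-1.0, 0.1, -3.8]
finger_gap: 0.418
```

```bash
python3 - <<'E'
from h import *
im,uv,P=wcloud("w5"); im2,d=viewer.snapshot("side")
# plate centre from wrist cloud
b=(np.hypot(P[:,0]-.587,P[:,1]-.021)<.1)&(P[:,2]>.012)&(P[:,2]<.04)
r=cv2.minAreaRect((P[b][:,:2]*1000).astype(np.float32)); print(r)
plan([.587,.021,.153])
cv2.imwrite("pics/w5.png",np.hstack([cv2.resize(im,(400,300)),cv2.resize(im2[180:370,60:313],(400,300))])[:,:,::-1])
E
```

```text
((586.2959594726562, 23.130287170410156), (120.87953186035156, 130.5630340576172), 88.83013153076172)
t 7.9 tcp [0.4601 0.2906 0.1488] jaw deg -73.97 down [-0.004 -0.002 -1.   ] F [-1.2 -0.2 -3.2] gap mm 39.7
shift mm [-47.5  -4.3 294.2] turn [0. 0. 0.]
```

View pics/w5.png

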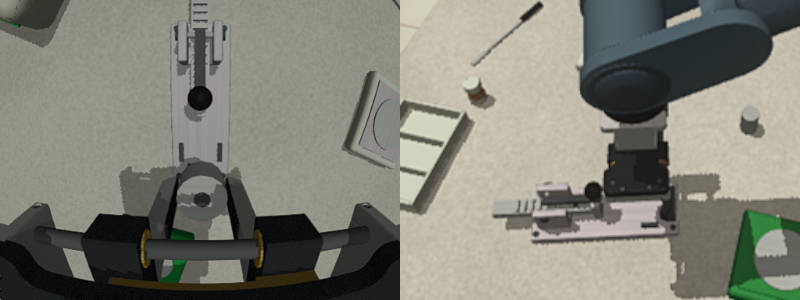

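The die is held and out of the clamp. Carrying it to above the white stage at (0.587, 0.0215).

{"op": "arm_command", "data": {
  "targets": [
    [[30,-3,0,15,0,0,0],[30,-8,0,45,0,0,0],[30,-14,0,80,0,0,0],[30,-20,0,115,0,0,0],[30,-25,0,150,0,0,0],[30,-31,0,185,0,0,0],[30,-37,0,220,0,0,0],[30,-42,0,255,0,0,0],[30,-46,0,280,0,0,0],[30,-48,0,293,0,0,0]]
  ]
}}

```text
clock: 8.73
tcp_pos: [0.5885, 0.0201, 0.1491]
tool_rot: [-0.292, 2.074, -2.074]
wrist_force: [0.8, 0.5, -3.5]
finger_gap: 0.417
```

{"op": "arm_command", "data": {
  "targets": [
    [[30,0,0,1,0,0,0],[30,0,0,1,0,0,0],[30,0,0,1,0,0,0]]
  ]
}}

```text
clock: 8.98
tcp_pos: [0.5877, 0.0233, 0.1499]
tool_rot: [-0.295, 2.073, -2.071]
wrist_force: [-0.2, 0.0, -3.7]
finger_gap: 0.419
```

```bash
python3 - <<'E'
from h import *
im,uv,P=wcloud("w6"); im2,d=viewer.snapshot("scene")
b=(np.hypot(P[:,0]-.587,P[:,1]-.021)<.1)&(P[:,2]>.012)&(P[:,2]<.04)
print(cv2.minAreaRect((P[b][:,:2]*1000).astype(np.float32)))
q=(np.hypot(P[:,0]-.587,P[:,1]-.021)<.03)&(P[:,2]>.1)&(P[:,2]<.16)
print("held die pts z",np.percentile(P[q][:,2],[5,50,95]))
t=q&(abs(P[:,2]-np.median(P[q][:,2]))<.004);print(cv2.minEnclosingCircle((P[t][:,:2]*1000).astype(np.float32)))
plan([.587,.0215,.0674])
cv2.imwrite("pics/w6.png",np.hstack([cv2.resize(im,(400,300)),cv2.resize(im2[180:330,110:310],(400,300))])[:,:,::-1])
E
```

```text
((588.3513793945312, 21.9183349609375), (120.92158508300781, 128.8598175048828), 88.6207275390625)
held die pts z [0.12475581 0.14828126 0.15237065]
((595.5901489257812, 23.46627426147461), 28.120107650756836)
t 9.08 tcp [0.588  0.0235 0.1504] jaw deg -73.86 down [-0.001  0.    -1.   ] F [-0.6  0.  -2.9] gap mm 39.8
shift mm [ 1.4 83.   1.7] turn [0. 0. 0.]
```

View pics/w6.png

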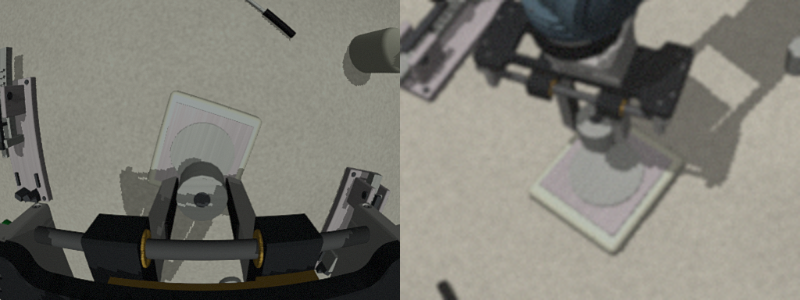

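The die hangs upright over the white stage. Lowering it, with small steps at the end.

{"op": "arm_command", "data": {
  "targets": [
    [[30,1,15,1,0,0,0],[30,1,35,1,0,0,0],[30,1,55,1,0,0,0],[30,1,68,1,0,0,0],[30,1,75,1,0,0,0],[30,1,78,1,0,0,0],[30,1,79,1,0,0,0],[30,1,80,1,0,0,0],[30,1,80,1,0,0,0],[30,1,80,1,0,0,0]]
  ]
}}

```text
clock: 9.92
tcp_pos: [0.5888, 0.0206, 0.0719]
tool_rot: [-0.29, 2.07, -2.071]
wrist_force: [0.7, 0.1, -3.4]
finger_gap: 0.422
```

{"op": "arm_command", "data": {
  "targets": [
    [[30,0,1,0,0,0,0],[30,0,2,0,0,0,0],[30,0,2,0,0,0,0]]
  ]
}}

```text
clock: 10.17
tcp_pos: [0.588, 0.0207, 0.0689]
tool_rot: [-0.292, 2.072, -2.072]
wrist_force: [-0.2, 0.1, -3.1]
finger_gap: 0.421
```

{"op": "arm_command", "data": {
  "targets": [
    [[30,0,0.5,0,0,0,0],[30,0,1,0,0,0,0],[30,0,1.5,0,0,0,0],[30,0,1.5,0,0,0,0]]
  ]
}}

```text
clock: 10.5
tcp_pos: [0.5881, 0.0207, 0.0675]
tool_rot: [-0.292, 2.071, -2.072]
wrist_force: [-0.5, -0.2, -2.4]
finger_gap: 0.422
```

{"op": "arm_command", "data": {
  "targets": [
    [[30,0,0.5,0,0,0,0],[30,0,1,0,0,0,0],[30,0,1,0,0,0,0]]
  ]
}}

```text
clock: 10.75
tcp_pos: [0.5882, 0.0207, 0.0674]
tool_rot: [-0.292, 2.072, -2.072]
wrist_force: [-4.7, 0.4, 4.7]
finger_gap: 0.419
```

Contact: the vertical force rose from -2.4 to +4.7 N. Opening and rising.

{"op": "arm_command", "data": {
  "targets": [
    [[46,0,0,0,0,0,0],[60,0,0,0,0,0,0],[70,0,0,0,0,0,0],[70,0,0,0,0,0,0],[70,0,-15,0,0,0,0],[70,0,-40,0,0,0,0],[70,0,-75,0,0,0,0],[70,0,-110,0,0,0,0],[70,0,-120,0,0,0,0],[70,0,-120,0,0,0,0]]
  ]
}}

```text
clock: 11.58
tcp_pos: [0.5904, 0.0204, 0.1904]
tool_rot: [-0.283, 2.066, -2.071]
wrist_force: [1.2, 0.5, 0.4]
finger_gap: 0.745
```

```bash
python3 - <<'E'
from h import *
im,uv,P=wcloud("w7"); im2,d=viewer.snapshot("scene"); uv2,P2=cloud("scene",d)
for A in(P,P2):
    q=(np.hypot(A[:,0]-.588,A[:,1]-.021)<.035)&(abs(A[:,2]-.066)<.003)
    print("die top",q.sum(),cv2.minEnclosingCircle((A[q][:,:2]*1000).astype(np.float32)),np.median(A[q][:,2]))
    b=(np.hypot(A[:,0]-.587,A[:,1]-.021)<.1)&(A[:,2]>.012)&(A[:,2]<.04)
    print("stage",cv2.minAreaRect((A[b][:,:2]*1000).astype(np.float32)))
plan([.587,.0215,.0674])
cv2.imwrite("pics/w7.png",np.hstack([cv2.resize(im,(400,300)),cv2.resize(im2[160:310,80:280],(400,300))])[:,:,::-1])
E
```

```text
die top 1211 ((588.1995239257812, 19.820722579956055), 19.99840545654297) 0.06598680559627822
stage ((588.26904296875, 22.025135040283203), (120.67343139648438, 129.26280212402344), 88.32488250732422)
die top 260 ((588.2489013671875, 18.440120697021484), 20.27829360961914) 0.06585091451891739
stage ((587.6709594726562, 21.471660614013672), (120.01144409179688, 130.86497497558594), 88.31473541259766)
t 11.68 tcp [0.5875 0.0208 0.1853] jaw deg -73.97 down [-0.001  0.    -1.   ] F [-0.4 -0.3 -0.6] gap mm 70.2
shift mm [  0.2 117.9  -0.8] turn [0. 0. 0.]
```

View pics/w7.png

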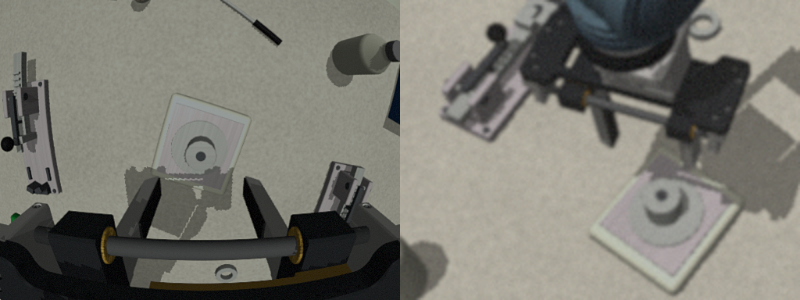

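```bash
python3 -c "
from h import *
print(finish_job())"
```

```text
the job is handed in; nothing more can be done
None
```

The job is done and handed in at about 11.7 s; `finish_job` gives no verdict. I gripped the round die's clamp by its black knob and raised the knob about 18 mm. The bar sprang back, and I took the die out and lowered it onto the white stage's plate until it touched (vertical force +4.7 N). I then let go and rose about 118 mm clear.

**Last checks:**
- **Die position:** its centre measured (588, 18–20) mm against a stage centre of (588, 22) mm, so it is 2–3 mm off centre. The limit is 22 mm.
- **Die height:** its top is at 66 mm against 65 mm expected, within the camera's accuracy. In both pictures it stands upright.
- **Other clamp:** the arm never went near it, and it still looked shut in the last pictures. I did not measure its knob position again.

None of these checks failed or disagreed.

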